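# Pin back the belt tensioner of the lapping drive

### The job

The belt of this drive is to be replaced, so lock its sprung tension wheel back. Take the slim locking pin from the pin rest, put it through the bush in the tensioner's cap, use it to turn the cap anticlockwise (seen from above) against the spring, and feel for the lock hole hidden underneath until the pin drops in; press it fully home, collar on the bush, and let go, so that the pin alone holds the wheel back. Do not force it (never press or push the pin harder than about 60 N on the drive), and leave the other things where they are.

Things in the scene. Friction and masses are not known exactly. Their poses are not given: they have to be found in the camera images.
- drive_plate: the drive, fixed to the bench: grey painted plate 250 x 290 mm on rubber feet, top face 18 mm above the bench, with two fixed grooved pulleys at its back corners (90 and 58 mm across, 59 mm high) and the tensioner at its front right; nothing on it is higher than the bush face, 67 mm. Origin under the plate's centre at bench level; x to the plate's back, y left, z up
- pivot (a point): the tensioner's vertical turning axis, at bush face height, 67 mm above the bench; (-55, -50, 67) mm in the drive_plate frame. The cap is an aluminium disc 60 mm in radius, top 63 mm above the bench. Under it, inside the drum, a steel setting ring that does not turn has its flat face 50 mm above the bench; in it is the lock hole, hidden by the cap: 11.6 mm across, 21 mm deep, 46 mm from the pivot
- bush (a point): centre of the upper face of the steel bush in the cap, 46 mm from the pivot, 67 mm above the bench; turns with the cap. Bush 25 mm across, bore 11.6 mm across, flared to 16 mm at the top; the bore goes straight down through the cap, 14 mm long, and 17 mm below the bush face a pin's tip meets the flat face of the setting ring, or the lock hole (0.5 mm chamfer) when it is over it
- wheel (a point): top of the tension wheel (54 mm across, black) at the end of the arm, 100 mm from the pivot; arm, cap, bush and wheel are one part
- tension_arm (a joint): swing of cap, bush, arm and wheel about the pivot, rad: 0 at rest on its stop, growing anticlockwise seen from above, end stop at 1.30. A spring always drives it back to 0: 0.16 N m at 0, plus 0.12 N m per rad (3.5 to 7 N at the bush). The bush is over the lock hole at a swing that differs from drive to drive, somewhere from 0.35 to 1.15 rad, as the setting ring is clamped in slots
- pin_rest: fixed aluminium block 44 x 104 x 40 mm high with two holes 14.5 mm across and 36 mm deep, at y = -28 and +28 mm of its frame; the long side is y. Origin under its centre. One pin stands in each hole, collar on the block; which is where varies
- lock_pin: the locking pin, loose, steel: origin at the centre of its lower tip, z up along it. Shank 10 mm across (tip tapered to 8.4 mm over 3 mm, lightly oiled), 27 mm long to the underside of its collar; collar 22 mm across, 4 mm thick; above it a ringed grip 16 mm across from 31 to 61 mm above the tip. About 90 g. Fully home in the drive its tip is 40 mm above the bench, 10 mm down in the lock hole
- pin_collar (a point): centre of the underside of the locking pin's collar, 27 mm above its tip
- guard_pin: the other pin in the rest, not wanted: shank 12.4 mm (too thick for the bush), a broad low black knob 30 mm across from 34 to 54 mm above its tip
- petri_1: bystander: clear dish 55 mm across, 12 mm high, on the plate's front left corner
- hex_key_1: bystander: black L-shaped hex key 78 x 29 mm lying along the back of the plate
- cap_screw_1: bystander: guard screw 22 mm long lying on the plate near the small pulley
- cap_screw_2: bystander: guard screw 22 mm long lying on the plate behind the large pulley
- marker_1: bystander: marker 134 mm long on the bench left of the drive
- ball_driver: bystander: screwdriver 192 mm long on the bench, right of the pin rest

How it is judged:
On the way, in this order (a step that is already met when the one before it is completed fails the run):
1. the locking pin is in the bush, its tip at least 10 mm below the bush face (z of lock_pin in the frame of bush below -0.01 m and horizontal distance between lock_pin and bush below 0.004 m), for 0.1 s.
2. with the pin in the bush the tension wheel is swung back more than 0.25 rad (value of joint tension_arm above 0.25 rad and z of lock_pin in the frame of bush below -0.008 m and horizontal distance between lock_pin and bush below 0.005 m), for 0.1 s.
At the end, for the whole second after the job is handed in: the wheel stands swung back (more than 0.28 rad) and still, held by the locking pin alone; the pin is upright (within 0.2 rad) and at rest in the bush (within 4 mm of its axis), its collar no more than 3 mm above the bush face (value of joint tension_arm above 0.28 rad and velocity of joint tension_arm between -0.05 and 0.05 rad/s and z of pin_collar in the frame of bush below 0.003 m and horizontal distance between pin_collar and bush below 0.004 m and angle between lock_pin's own z axis and vertical below 0.2 rad and linear speed of lock_pin below 0.02 m/s); the robot touches nothing.
It fails at once if the locking pin bears on the drive (plate, ring, cap or bush) with more than 60 N (contact force between lock_pin and drive_plate above 60 N).
It fails at once if the guard's pin or another bystander is moved more than 25 mm (distance of any of guard_pin, petri_1, hex_key_1, cap_screw_1, cap_screw_2, marker_1, ball_driver from where it was at the start of the episode above 0.025 m).
It also fails if it takes over 67 s, if anything falls off the work surface, if the arm or the gripper's body presses on something with over 40 N, if the wrist force passes 120 N, or if a joint passes its speed limit or range.

### The arm

A 7-joint arm with a two-finger parallel gripper is mounted at the origin on a cart in front of the work surface, level with it; the furniture and walls round the work are solid. World frame = base frame: x ahead of the robot, y to its left, z up, the work surface at z = 0. Lengths are in m, angles in rad, forces in N, time in s.
With the tool pointing down it reaches from about 0.425 to 0.95 m from the base axis. Payload 16.7 kg.
Tool frame: the origin (TCP) lies midway between the tips of the shut fingers; the grasp point (between the pads) lies 19 mm behind it (r.grip_depth is the distance from the TCP to the grasp point, in m); z points along the fingers, y is the line along which they close (so a half turn about z gives the same grasp; the last joint's range is limited). The gripper opens to 94 mm and grips with 3 to 60 N. Pads are 16 mm wide; open, the fingers measure 119 mm over their backs; the gripper's body (75 mm by 177 mm) begins 78 mm behind the grasp point.
Start: joints at [-1.26, 0.426, 0.074, 1.606, -0.034, 1.111, -0.067], TCP at [0.3, 0.605, 0.205] pointing down, gripper open.
Joint ranges: [-2.85, 2.85], [-0.5, 2.14], [-1.23, 1.37], [0.21, 2.46], [-1.02, 4.16], [0.16, 2.05], [-2.73, 2.73]. Speed limits (rad/s): [1.89, 1.89, 2.39, 2.39, 3.01, 3.01, 3.01].

### API

Orientations are given as a rotation vector (axis times angle).
In Python, from rig import r gives the robot as it stands. The module is installed in compiled form; this text tells all that it offers.
- The arm moves only by the tool servo_tool, never from a script. Its argument "rows" is a list of rows, each an object with "hand": the opening, from 0 (shut) to 1 (fully open); "travel": the shift along the world's x, y, z in mm, a list of three; "roll": the turn about the world's z in degrees. In form: [{"hand": hand, "travel": [tx, ty, tz], "roll": roll}, ...]. A call has 1 to 12 rows; each row shifts and turns the commanded pose from where the row before left it; what a row does not reach is not made up. A row lasts 1/12 s, in which the tool goes at most 41.7 mm and 7.16 degrees, less where a joint would pass 70% of its speed; a pose out of reach is approached as far as the arm can. A call is refused whole if a number of a shift passes 41.7 or a number of a turn 7.16, either way. A call with a gripper value outside its range is refused whole. The fingers move at their own pace and stop on an object; the grip force is fixed at half the most. Time passes only in rows, so rows that do not move let the fingers close. It gives the time, the measured TCP pose, the force, the opening and the grip force at its end, in the units of the state.
- r.sense(): the state, without advancing time (a new reading comes with each control period).
- r.snapshot(name): name is "side" or "top"; returns a dict with "frame" (400x640x3 uint8, red, green, blue), "fov_y" (degrees; the focal length in pixels is half the picture's height over the tangent of half this angle, whatever the lens; pixels are square), "cx", "cy" (the principal point, pixels), "k1" (the pictures are not rectified: a ray, as slopes to the right and down, at radius r is drawn at 1 + k1 r^2 times it, then the intrinsics apply), "extrinsics" (4x4, takes a point from world to camera coordinates). Camera axes: x right, y down, z forward; pixel columns grow to the right and rows downward; lengths in m; the calibration is good to about 2 mm. A picture is of the moment at which its call begins. There is no depth.
- r.hand_in(): hands the job in; it is judged then, once.
Trained networks look in a picture, given as the dict that the camera call returned (one of the last four; its "shot" number tells which), for a name from the list of things; names that differ only in an ending like _2 or _b are one class to them, and where a whole thing is asked for, a point or a joint stands for the part that bears it (a point fixed in the world has none). Each returns a list of dicts, best first, with "conf" (0 to 1); they miss things now and then, are a little off and sometimes report something else, mostly with a low value. They report only what shows in the picture. A call takes as long as a camera call.
- r.trace(picture, label): "region" (400x640 bool, what is visible of it) and "at" ([row, column] in pixels, amid what is visible of it).
The state is a dict: "time_s": time; "joint_pos": joint angles; "qvel": joint speeds; "joint_torque": joint torques, N m; "tool_pos": TCP position; "eef_rot": TCP orientation; "wrist_force": force on the tool from outside, world axes, zero at the start; "moment": the same for the moment, N m; "opening": opening from 0.0 (shut) to 1.0 (fully open); "gripper_force": force on a finger pad.
Only numpy, scipy, OpenCV 4.12 (cv2) and the standard library are available. Lean on these libraries where they do the work, as an engineer would, in place of code of your own. Each camera call takes 0.05 s, during which the arm holds its last target. There are 200 camera calls.

## Working session

There is one attempt and no reset: what is moved stays moved. The work goes in short steps, Python scripts to look and compute and a tool call to move; the robot and the scene stay as the last step left them, time stands still between calls to the robot, and variables do not carry over. Pictures are saved under pics/ and viewed, at most 10 in all, crops included, and the job is handed in when it is done.

Besides the shell and the picture viewer there is one more tool, called after "Call:" by a JSON object that holds its "method" and its "body". servo_tool: Moves the arm, as the interface text tells. Its arguments: {"type":"object","properties":{"rows":{"type":"array"}},"required":["rows"]}

```bash
mkdir -p pics; cat > h.py <<'E'
import numpy as np, cv2
from rig import r
def K(p):
    f=200/np.tan(np.radians(p["fov_y"])/2); return f
def ray(p,px):  # px=(row,col)
    f=K(p); d=np.array([(px[1]-p["cx"])/f,(px[0]-p["cy"])/f]); u=d.copy()
    for _ in range(30): u=d/(1+p["k1"]*(u@u))
    E=np.array(p["extrinsics"]); R,t=E[:3,:3],E[:3,3]
    return -R.T@t, R.T@np.array([u[0],u[1],1])
def at(p,px,z):
    o,d=ray(p,px); return o+d*(z-o[2])/d[2]
def proj(p,X):
    E=np.array(p["extrinsics"]); c=E[:3,:3]@np.asarray(X)+E[:3,3]; u=c[:2]/c[2]; u=u*(1+p["k1"]*(u@u)); f=K(p)
    return np.array([u[1]*f+p["cy"],u[0]*f+p["cx"]])
E
python3 - <<'E'
from h import *
np.set_printoptions(precision=4,suppress=True)
s=r.sense(); print({k:s[k] for k in("time_s","tool_pos","eef_rot","wrist_force","opening")})
for n in("top","side"):
    p=r.snapshot(n); cv2.imwrite(f"pics/{n}0.png",p["frame"][:,:,::-1])
    o,_=ray(p,(200,320)); print(n,p["fov_y"],p["cx"],p["cy"],p["k1"],o)
    for l,z in (("lock_pin",.06),("guard_pin",.05),("pin_rest",.04),("drive_plate",.018),("bush",.067),("wheel",.05),("pin_collar",.04)):
        try:
            for q in r.trace(p,l)[:2]: print(l,round(q["conf"],2),np.round(q["at"],1),q["region"].sum(),at(p,q["at"],z))
        except Exception as e: print(l,e)
E
```

```text
{'time_s': 0.0, 'tool_pos': array([0.2994, 0.6045, 0.2048]), 'eef_rot': array([-0.7159, -3.0587,  0.0019]), 'wrist_force': array([-0.1464,  0.2027,  0.1347]), 'opening': 1.0028391425646452}
top 50.296619777740496 324.6571941341152 199.15616190133807 -0.005022073272726478 [ 0.2775 -0.0743  1.3701]
guard_pin 0.48 [240.  415.7] 61 [ 0.3996 -0.3598  0.05  ]
guard_pin 0.47 [242.9 441.2] 52 [ 0.3905 -0.4385  0.05  ]
pin_rest 0.73 [242.8 403.7] 406 [ 0.3919 -0.3242  0.04  ]
drive_plate 0.7 [200.1 252.5] 6525 [0.5326 0.155  0.018 ]
bush 0.93 [214.2 260.6] 1427 [0.4789 0.1204 0.067 ]
bush 0.25 [239.6 415.9] 62 [ 0.3993 -0.3568  0.067 ]
pin_collar 0.61 [211.4 260.6] 1417 [0.492  0.1246 0.04  ]
pin_collar 0.47 [244.5 395.8] 39 [ 0.3867 -0.2993  0.04  ]
side 42.6143904025776 322.07009635194083 201.5120662545967 -0.03901574721293977 [-0.0414 -1.1145  0.992 ]
lock_pin 0.45 [276.6 323.1] 93 [ 0.3827 -0.3122  0.06  ]
guard_pin 0.69 [285.4 340.4] 120 [ 0.4106 -0.3511  0.05  ]
guard_pin 0.66 [295.1 331. ] 811 [ 0.3745 -0.3679  0.05  ]
pin_rest 0.73 [295.3 331.7] 783 [ 0.3801 -0.3614  0.04  ]
drive_plate 0.72 [185.  298.6] 3959 [0.5278 0.1262 0.018 ]
bush 0.91 [178.8 288.8] 941 [0.4869 0.109  0.067 ]
wheel 0.73 [181.1 289. ] 926 [0.4917 0.1196 0.05  ]
pin_collar 0.66 [275.3 322.8] 73 [ 0.3933 -0.2906  0.04  ]
```

```bash
python3 - <<'E'
import cv2
a=cv2.imread("pics/top0.png");b=cv2.imread("pics/side0.png")
cv2.imwrite("pics/a1.png",cv2.resize(a[130:270,190:330],None,fx=4.2,fy=4.2,interpolation=cv2.INTER_CUBIC))
c=cv2.resize(a[210:280,370:470],(700,490),interpolation=cv2.INTER_CUBIC)
cv2.imwrite("pics/a2.png",c)
cv2.imwrite("pics/a3.png",cv2.resize(b[120:320,220:420],(600,600),interpolation=cv2.INTER_CUBIC))
E
```

```text
(no output)
```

View pics/a1.png

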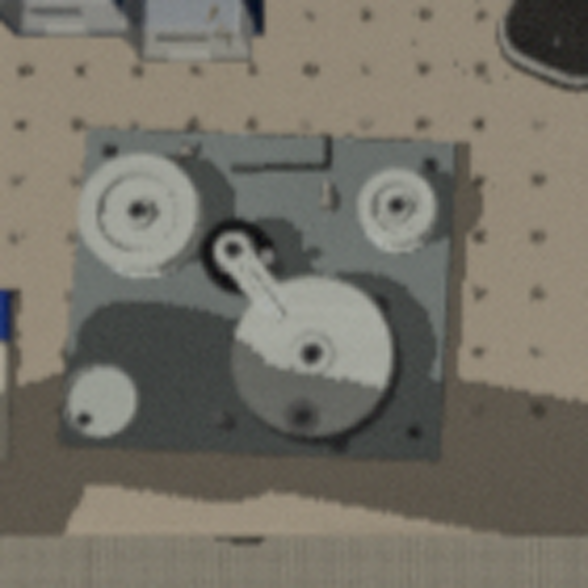

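View pics/a2.png

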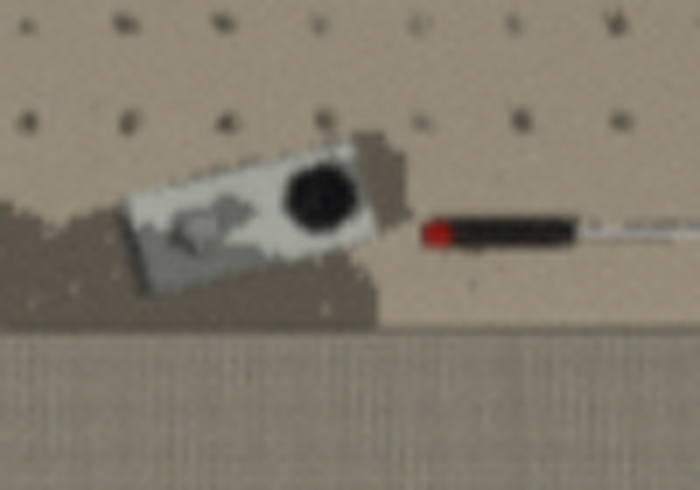

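View pics/a3.png

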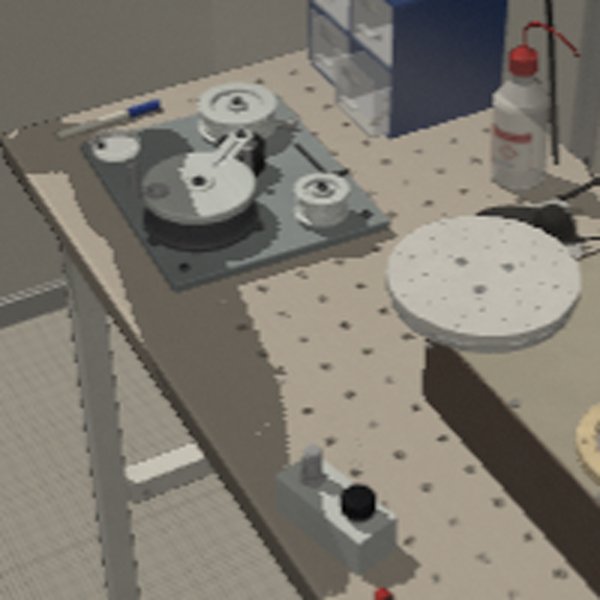

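The top view shows the drive, with the pivot near crop (312,352) and the bush near (302,415). In the pin rest, the slim grey pin is at crop a2 (200,228) on the left (+y), and the black guard knob is at (320,196). The side view agrees.

```bash
python3 - <<'E'
from h import *
from scipy.spatial.transform import Rotation as R
np.set_printoptions(precision=4,suppress=True)
T=r.snapshot("top");S=r.snapshot("side")
def c(x,y,s,r0,c0): return ((y+.5)/s-.5+r0,(x+.5)/s-.5+c0)
t1=lambda x,y:c(x,y,4.2,130,190); t2=lambda x,y:c(x,y,7,210,370); s3=lambda x,y:c(x,y,3,120,220)
print("pivot",at(T,t1(312,352),.067),at(S,s3(200,181),.067))
print("bush",at(T,t1(302,415),.067),at(S,s3(157,190),.067))
print("pin top",at(T,t2(199,225),.074),at(S,s3(312,451),.074)," mid",at(S,s3(312,465),.059))
print("guard",at(T,t2(320,196),.064),at(S,s3(359,493),.064))
print("rest corners",*[at(T,t2(*q),.04) for q in((355,142),(120,200),(148,293),(380,238))])
print("plate corners",*[at(T,t1(*q),.018) for q in((88,128),(456,143),(438,460),(60,443))])
print(R.from_rotvec(r.sense()["eef_rot"]).as_matrix())
E
```

```text
pivot [0.4813 0.1102 0.067 ] [0.4773 0.1068 0.067 ]
bush [0.4347 0.1164 0.067 ] [0.4312 0.1137 0.067 ]
pin top [ 0.3923 -0.3005  0.074 ] [ 0.3884 -0.3048  0.074 ]  mid [ 0.3876 -0.3061  0.059 ]
guard [ 0.4058 -0.3558  0.064 ] [ 0.4039 -0.3571  0.064 ]
rest corners [ 0.4324 -0.3777  0.04  ] [ 0.4066 -0.2716  0.04  ] [ 0.3653 -0.2828  0.04  ] [ 0.3894 -0.387   0.04  ]
plate corners [0.6667 0.2968 0.018 ] [0.654  0.0086 0.018 ] [0.4062 0.0199 0.018 ] [0.4196 0.3062 0.018 ]
[[-0.8961  0.4438 -0.0001]
 [ 0.4438  0.8961 -0.    ]
 [ 0.0001 -0.     -1.    ]]
```

Call:
{"method": "servo_tool", "body": {"rows": [{"hand": 1,"travel": [16,-40,0],"roll": -4.2},{"hand": 1,"travel": [16,-40,0],"roll": -4.2},{"hand": 1,"travel": [16,-40,0],"roll": -4.2},{"hand": 1,"travel": [16,-40,0],"roll": -4.2},{"hand": 1,"travel": [16,-40,0],"roll": -4.2},{"hand": 1,"travel": [16,-40,0],"roll": -4.2},{"hand": 1,"travel": [16,-40,0],"roll": -4.2},{"hand": 1,"travel": [16,-40,0],"roll": -4.2},{"hand": 1,"travel": [16,-40,0],"roll": -4.2},{"hand": 1,"travel": [16,-40,0],"roll": -4.2},{"hand": 1,"travel": [16,-40,0],"roll": -4.2},{"hand": 1,"travel": [16,-40,0],"roll": -4.2}]}}

```text
time_s: 1.9
tool_pos: [0.4856, 0.1387, 0.2059]
eef_rot: [1.955, 2.46, 0.001]
wrist_force: [0.7, 1.0, -0.5]
opening: 1.001
gripper_force: 0.0
```

Call:
{"method": "servo_tool", "body": {"rows": [{"hand": 1,"travel": [-8,-36,0],"roll": 0},{"hand": 1,"travel": [-8,-36,0],"roll": 0},{"hand": 1,"travel": [-8,-36,0],"roll": 0},{"hand": 1,"travel": [-8,-36,0],"roll": 0},{"hand": 1,"travel": [-8,-36,0],"roll": 0},{"hand": 1,"travel": [-8,-36,0],"roll": 0},{"hand": 1,"travel": [-8,-36,0],"roll": 0},{"hand": 1,"travel": [-8,-36,0],"roll": 0},{"hand": 1,"travel": [-8,-36,0],"roll": 0},{"hand": 1,"travel": [-8,-36,0],"roll": 0},{"hand": 1,"travel": [-8,-36,0],"roll": 0},{"hand": 1,"travel": [-8,-36,0],"roll": 0},{"hand": 1,"travel": [0,0,0],"roll": 0}]}}

```text
schema error: expected 1 to 12 rows
```

Call:
{"method": "servo_tool", "body": {"rows": [{"hand": 1,"travel": [-8,-37,0],"roll": 0},{"hand": 1,"travel": [-8,-37,0],"roll": 0},{"hand": 1,"travel": [-8,-37,0],"roll": 0},{"hand": 1,"travel": [-8,-37,0],"roll": 0},{"hand": 1,"travel": [-8,-37,0],"roll": 0},{"hand": 1,"travel": [-8,-37,0],"roll": 0},{"hand": 1,"travel": [-8,-37,0],"roll": 0},{"hand": 1,"travel": [-8,-37,0],"roll": 0},{"hand": 1,"travel": [-8,-37,0],"roll": 0},{"hand": 1,"travel": [-8,-37,0],"roll": 0},{"hand": 1,"travel": [-8,-37,0],"roll": 0},{"hand": 1,"travel": [-4,-20,0],"roll": 0}]}}

```text
time_s: 2.9
tool_pos: [0.3918, -0.2901, 0.206]
eef_rot: [1.953, 2.459, -0.0]
wrist_force: [0.1, 0.1, -0.7]
opening: 0.998
gripper_force: 0.0
```

Call:
{"method": "servo_tool", "body": {"rows": [{"hand": 1,"travel": [0,0,-15],"roll": 0},{"hand": 1,"travel": [0,0,-15],"roll": 0},{"hand": 1,"travel": [0,0,-15],"roll": 0},{"hand": 1,"travel": [0,0,0],"roll": 0},{"hand": 1,"travel": [0,0,0],"roll": 0}]}}

```text
time_s: 3.32
tool_pos: [0.3928, -0.2864, 0.1604]
eef_rot: [-1.95, -2.462, 0.001]
wrist_force: [0.6, -0.3, 0.5]
opening: 0.998
gripper_force: 0.0
```

```bash
python3 - <<'E'
from h import *
np.set_printoptions(precision=4,suppress=True)
s=r.sense(); print(s["tool_pos"],s["eef_rot"],s["time_s"])
for n in("top","side"):
    p=r.snapshot(n); print(n,"tcp px",proj(p,s["tool_pos"]),"pin top px",proj(p,[.39,-.303,.074]))
    cv2.imwrite(f"pics/b_{n}.png",p["frame"][:,:,::-1])
a=cv2.imread("pics/b_top.png");b=cv2.imread("pics/b_side.png")
x=cv2.resize(a[210:290,360:440],(400,400),interpolation=3);y=cv2.resize(b[220:320,280:380],(400,400),interpolation=3)
cv2.imwrite("pics/b.png",np.hstack([x,y]))
E
```

```text
[ 0.3928 -0.2864  0.1604] [-1.9501 -2.4617  0.0013] 3.3167
top tcp px [238.8491 398.243 ] pin top px [242.4837 398.8342]
side tcp px [239.3873 321.4043] pin top px [269.338  323.8735]
```

View pics/b.png

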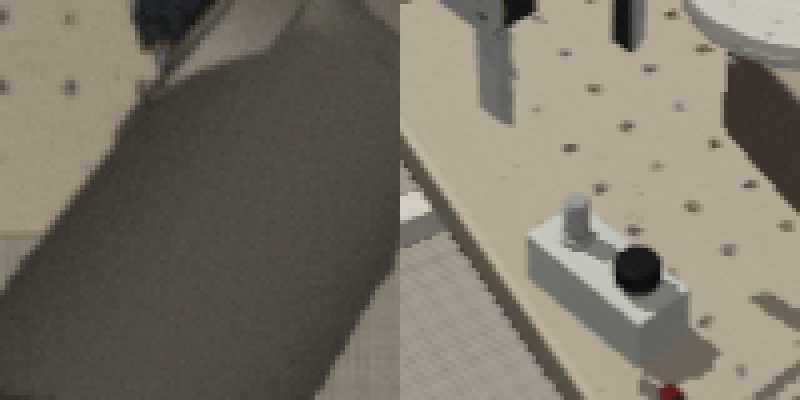

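The side view shows the fingertips either side of the predicted TCP pixel, and the pin top at about (269.7, 324.2), which matches (0.390, -0.303). Next I'll descend and grasp.

Call:
{"method": "servo_tool", "body": {"rows": [{"hand": 1,"travel": [-3,-17,0],"roll": 0},{"hand": 1,"travel": [0,0,-20],"roll": 0},{"hand": 1,"travel": [0,0,-20],"roll": 0},{"hand": 1,"travel": [0,0,-20],"roll": 0},{"hand": 1,"travel": [0,0,-20],"roll": 0},{"hand": 1,"travel": [0,0,-20],"roll": 0},{"hand": 1,"travel": [0,0,-13],"roll": 0},{"hand": 1,"travel": [0,0,0],"roll": 0},{"hand": 1,"travel": [0,0,0],"roll": 0}]}}

```text
time_s: 4.17
tool_pos: [0.3905, -0.3036, 0.0481]
eef_rot: [1.95, 2.463, -0.0]
wrist_force: [0.4, 0.6, -0.1]
opening: 0.999
gripper_force: 0.0
```

Call:
{"method": "servo_tool", "body": {"rows": [{"hand": 0,"travel": [0,0,0],"roll": 0},{"hand": 0,"travel": [0,0,0],"roll": 0},{"hand": 0,"travel": [0,0,0],"roll": 0},{"hand": 0,"travel": [0,0,0],"roll": 0},{"hand": 0,"travel": [0,0,0],"roll": 0},{"hand": 0,"travel": [0,0,0],"roll": 0},{"hand": 0,"travel": [0,0,0],"roll": 0},{"hand": 0,"travel": [0,0,0],"roll": 0},{"hand": 0,"travel": [0,0,0],"roll": 0},{"hand": 0,"travel": [0,0,0],"roll": 0}]}}

```text
time_s: 5.0
tool_pos: [0.3902, -0.3034, 0.0474]
eef_rot: [-1.95, -2.463, 0.0]
wrist_force: [-0.6, 0.1, -0.4]
opening: 0.329
gripper_force: 0.0
```

Call:
{"method": "servo_tool", "body": {"rows": [{"hand": 0,"travel": [0,0,0],"roll": 0},{"hand": 0,"travel": [0,0,0],"roll": 0},{"hand": 0,"travel": [0,0,0],"roll": 0},{"hand": 0,"travel": [0,0,0],"roll": 0},{"hand": 0,"travel": [0,0,0],"roll": 0},{"hand": 0,"travel": [0,0,0],"roll": 0}]}}

```text
time_s: 5.5
tool_pos: [0.3902, -0.3034, 0.0475]
eef_rot: [-1.95, -2.463, 0.0]
wrist_force: [-0.2, -0.3, -0.8]
opening: 0.161
gripper_force: 30.0
```

Call:
{"method": "servo_tool", "body": {"rows": [{"hand": 0,"travel": [0,0,15],"roll": 0},{"hand": 0,"travel": [0,0,20],"roll": 0},{"hand": 0,"travel": [0,0,20],"roll": 0},{"hand": 0,"travel": [0,0,20],"roll": 0},{"hand": 0,"travel": [0,0,20],"roll": 0},{"hand": 0,"travel": [0,0,17],"roll": 0},{"hand": 0,"travel": [4,30,0],"roll": 0},{"hand": 0,"travel": [4,36,0],"roll": 0},{"hand": 0,"travel": [4,36,0],"roll": 0},{"hand": 0,"travel": [4,36,0],"roll": 0},{"hand": 0,"travel": [4,36,0],"roll": 0},{"hand": 0,"travel": [4,36,0],"roll": 0}]}}

```text
time_s: 6.5
tool_pos: [0.414, -0.0917, 0.1596]
eef_rot: [1.95, 2.463, 0.001]
wrist_force: [1.9, -0.3, -0.4]
opening: 0.166
gripper_force: 30.0
```

Call:
{"method": "servo_tool", "body": {"rows": [{"hand": 0,"travel": [4,36,0],"roll": 0},{"hand": 0,"travel": [4,36,0],"roll": 0},{"hand": 0,"travel": [4,36,0],"roll": 0},{"hand": 0,"travel": [4,36,0],"roll": 0},{"hand": 0,"travel": [4,36,0],"roll": 0},{"hand": 0,"travel": [0,20,0],"roll": 0},{"hand": 0,"travel": [0,0,0],"roll": 0},{"hand": 0,"travel": [0,0,0],"roll": 0},{"hand": 0,"travel": [0,0,0],"roll": 0}]}}

```text
time_s: 7.25
tool_pos: [0.434, 0.1059, 0.1594]
eef_rot: [-1.951, -2.463, 0.001]
wrist_force: [-0.8, -1.1, -1.0]
opening: 0.163
gripper_force: 30.0
```

```bash
python3 - <<'E'
from h import *
np.set_printoptions(precision=4,suppress=True)
s=r.sense(); print(s["tool_pos"],s["eef_rot"],s["time_s"],s["gripper_force"],s["wrist_force"])
for n in("top","side"):
    p=r.snapshot(n); print(n,"tcp px",proj(p,s["tool_pos"]),"tip",proj(p,s["tool_pos"]-[0,0,.0345]),"bush",proj(p,[.433,.115,.067]),"piv",proj(p,[.4795,.1095,.067]))
    cv2.imwrite(f"pics/c_{n}.png",p["frame"][:,:,::-1])
a=cv2.imread("pics/c_top.png");b=cv2.imread("pics/c_side.png")
x=cv2.resize(a[180:260,220:300],(400,400),interpolation=3);y=cv2.resize(b[130:210,240:320],(400,400),interpolation=3)
cv2.imwrite("pics/c.png",np.hstack([x,y]))
E
```

```text
[0.434  0.1059 0.1594] [-1.9506 -2.4625  0.0008] 7.25 29.999395608901978 [-0.841  -1.0537 -0.9775]
top tcp px [224.7701 260.552 ] tip [226.2745 262.2609] bush [228.9681 261.9652] piv [213.9988 264.1212]
side tcp px [158.9678 271.825 ] tip [168.5329 272.5988] bush [182.6344 272.3656] piv [179.3763 286.5994]
```

View pics/c.png

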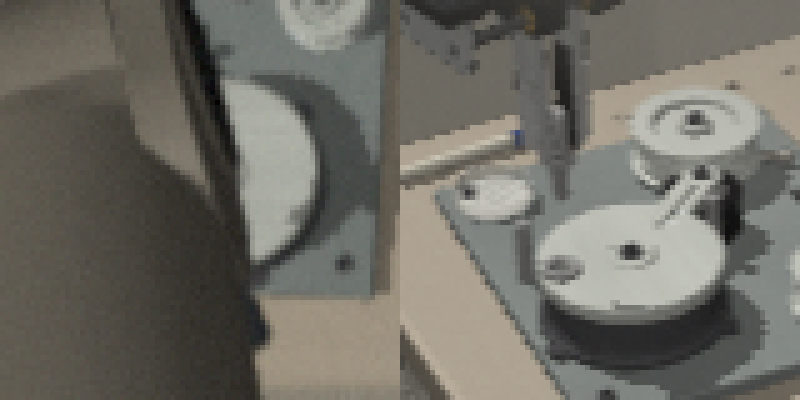

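The side view shows the pin tip at about (169.6, 271.8), directly above the bush at about (183.0, 271.8). I'll lower it to just above the bush.

Call:
{"method": "servo_tool", "body": {"rows": [{"hand": 0,"travel": [-1,9,0],"roll": 0},{"hand": 0,"travel": [0,0,-15],"roll": 0},{"hand": 0,"travel": [0,0,-15],"roll": 0},{"hand": 0,"travel": [0,0,-15],"roll": 0},{"hand": 0,"travel": [0,0,-8],"roll": 0},{"hand": 0,"travel": [0,0,0],"roll": 0},{"hand": 0,"travel": [0,0,0],"roll": 0},{"hand": 0,"travel": [0,0,0],"roll": 0}]}}

```text
time_s: 8.02
tool_pos: [0.4337, 0.1157, 0.1071]
eef_rot: [1.951, 2.462, 0.001]
wrist_force: [-0.5, -0.2, -0.8]
opening: 0.164
gripper_force: 30.0
```

```bash
python3 - <<'E'
from h import *
np.set_printoptions(precision=4,suppress=True)
s=r.sense(); print(s["tool_pos"],s["time_s"],s["wrist_force"])
p=r.snapshot("side"); print("tip",proj(p,s["tool_pos"]-[0,0,.0345]),"bush",proj(p,[.433,.115,.067]),"d/dx",proj(p,[.443,.115,.067]),"d/dy",proj(p,[.433,.125,.067]))
f=p["frame"][:,:,::-1]; cv2.imwrite("pics/d.png",cv2.resize(f[150:210,242:302],(600,600),interpolation=3))
E
```

```text
[0.4337 0.1157 0.1071] 8.0167 [-0.5146 -0.1925 -0.7546]
tip [180.9946 272.3446] bush [182.6344 272.3656] d/dx [181.7384 275.2916] d/dy [181.0223 271.0763]
```

View pics/d.png

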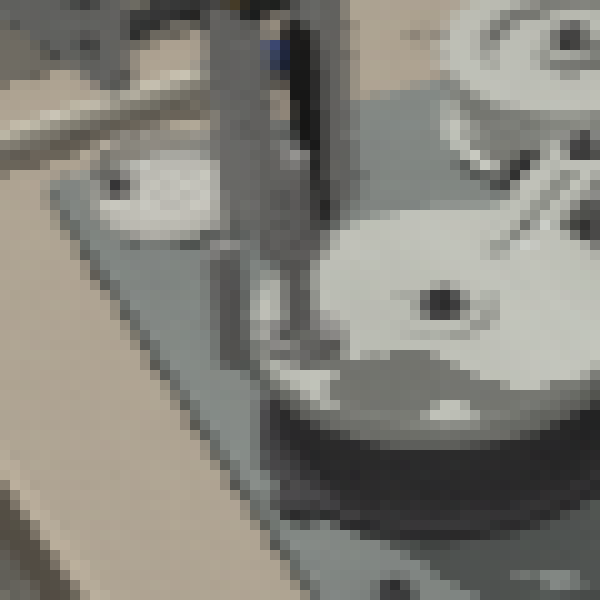

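The side view shows the tip at about (182.5, 271.2), right above the bush bore, which is centred near (183, 272). I'll nudge +1 mm in x and probe down.

Call:
{"method": "servo_tool", "body": {"rows": [{"hand": 0,"travel": [1,0,-2],"roll": 0},{"hand": 0,"travel": [0,0,-2],"roll": 0},{"hand": 0,"travel": [0,0,-2],"roll": 0},{"hand": 0,"travel": [0,0,-2],"roll": 0},{"hand": 0,"travel": [0,0,-1],"roll": 0},{"hand": 0,"travel": [0,0,0],"roll": 0}]}}

```text
time_s: 8.57
tool_pos: [0.4344, 0.1158, 0.0973]
eef_rot: [1.95, 2.463, 0.0]
wrist_force: [0.4, 1.3, -1.1]
opening: 0.159
gripper_force: 30.0
```

Call:
{"method": "servo_tool", "body": {"rows": [{"hand": 0,"travel": [0,0,-1.5],"roll": 0},{"hand": 0,"travel": [0,0,-1.5],"roll": 0},{"hand": 0,"travel": [0,0,-1.5],"roll": 0},{"hand": 0,"travel": [0,0,0],"roll": 0}]}}

```text
time_s: 8.9
tool_pos: [0.4343, 0.1158, 0.0928]
eef_rot: [1.95, 2.463, 0.0]
wrist_force: [1.7, 3.9, -1.7]
opening: 0.162
gripper_force: 30.0
```

Call:
{"method": "servo_tool", "body": {"rows": [{"hand": 0,"travel": [0.5,1,-1.5],"roll": 0},{"hand": 0,"travel": [0,0,-1.5],"roll": 0},{"hand": 0,"travel": [0,0,-1],"roll": 0},{"hand": 0,"travel": [0,0,0],"roll": 0}]}}

```text
time_s: 9.23
tool_pos: [0.4344, 0.1163, 0.0886]
eef_rot: [-1.95, -2.463, 0.001]
wrist_force: [0.2, -0.2, -1.1]
opening: 0.164
gripper_force: 30.0
```

Call:
{"method": "servo_tool", "body": {"rows": [{"hand": 0,"travel": [0,0,-1],"roll": 0},{"hand": 0,"travel": [0,0,-1],"roll": 0},{"hand": 0,"travel": [0,0,-1],"roll": 0},{"hand": 0,"travel": [0,0,-1],"roll": 0},{"hand": 0,"travel": [0,0,0],"roll": 0},{"hand": 0,"travel": [0,0,0],"roll": 0}]}}

```text
time_s: 9.73
tool_pos: [0.4347, 0.1165, 0.0849]
eef_rot: [-1.95, -2.463, 0.0]
wrist_force: [-0.0, -0.0, -0.5]
opening: 0.166
gripper_force: 30.0
```

Call:
{"method": "servo_tool", "body": {"rows": [{"hand": 0,"travel": [0,0,-0.5],"roll": 0},{"hand": 0,"travel": [0,0,-0.5],"roll": 0},{"hand": 0,"travel": [0,0,0],"roll": 0},{"hand": 0,"travel": [0,0,0],"roll": 0}]}}

```text
time_s: 10.07
tool_pos: [0.435, 0.1167, 0.0843]
eef_rot: [-1.95, -2.463, -0.001]
wrist_force: [-2.4, -1.2, 8.0]
opening: 0.16
gripper_force: 30.0
```

Call:
{"method": "servo_tool", "body": {"rows": [{"hand": 0,"travel": [0,0,1],"roll": 0},{"hand": 0,"travel": [-0.15,-1.7,0],"roll": 0},{"hand": 0,"travel": [-0.15,-1.7,0],"roll": 0},{"hand": 0,"travel": [-0.15,-1.7,0],"roll": 0},{"hand": 0,"travel": [-0.15,-1.7,0],"roll": 0},{"hand": 0,"travel": [0.1,-1.7,0],"roll": 0},{"hand": 0,"travel": [0.1,-1.7,0],"roll": 0},{"hand": 0,"travel": [0.1,-1.7,0],"roll": 0},{"hand": 0,"travel": [0.1,-1.7,0],"roll": 0},{"hand": 0,"travel": [0,0,0],"roll": 0}]}}

```text
time_s: 10.9
tool_pos: [0.4349, 0.103, 0.0851]
eef_rot: [1.95, 2.463, 0.001]
wrist_force: [1.7, 3.8, -0.8]
opening: 0.162
gripper_force: 30.0
```

```bash
python3 - <<'E'
import numpy as np
for k in range(13):
    t=.3+.075*k; a=np.radians(170.8)+t; b=a+.025
    print(round(t,3),np.round(46*np.array([np.cos(a),np.sin(a)])+[45.41,-7.35],1),"step/0.075",np.round(46*np.array([np.cos(a+.075)-np.cos(a),np.sin(a+.075)-np.sin(a)]),2))
E
```

```text
0.3 [ -0.1 -13.7] step/0.075 [ 0.61 -3.4 ]
0.375 [  0.5 -17.1] step/0.075 [ 0.86 -3.34]
0.45 [  1.3 -20.5] step/0.075 [ 1.11 -3.27]
0.525 [  2.4 -23.7] step/0.075 [ 1.35 -3.17]
0.6 [  3.8 -26.9] step/0.075 [ 1.58 -3.06]
0.675 [  5.4 -30. ] step/0.075 [ 1.81 -2.94]
0.75 [  7.2 -32.9] step/0.075 [ 2.02 -2.79]
0.825 [  9.2 -35.7] step/0.075 [ 2.23 -2.63]
0.9 [ 11.4 -38.3] step/0.075 [ 2.42 -2.46]
0.975 [ 13.8 -40.8] step/0.075 [ 2.6  -2.27]
1.05 [ 16.4 -43.1] step/0.075 [ 2.76 -2.07]
1.125 [ 19.2 -45.1] step/0.075 [ 2.91 -1.86]
1.2 [ 22.1 -47. ] step/0.075 [ 3.04 -1.64]
```

Call:
{"method": "servo_tool", "body": {"rows": [{"hand": 0,"travel": [0,0,-1],"roll": 0},{"hand": 0,"travel": [0,0,-0.4],"roll": 0},{"hand": 0,"travel": [0.2,-1.1,0],"roll": 0},{"hand": 0,"travel": [0.2,-1.1,0],"roll": 0},{"hand": 0,"travel": [0.2,-1.1,0],"roll": 0}]}}

```text
time_s: 11.32
tool_pos: [0.4356, 0.1005, 0.084]
eef_rot: [-1.95, -2.463, -0.002]
wrist_force: [-0.9, 7.7, 8.3]
opening: 0.164
gripper_force: 30.0
```

Call:
{"method": "servo_tool", "body": {"rows": [{"hand": 0,"travel": [0.3,-1.1,-0.3],"roll": 0},{"hand": 0,"travel": [0.3,-1.1,0],"roll": 0},{"hand": 0,"travel": [0.3,-1.1,0],"roll": 0},{"hand": 0,"travel": [0,0,0],"roll": 0}]}}

```text
time_s: 11.65
tool_pos: [0.4365, 0.097, 0.0836]
eef_rot: [-1.95, -2.463, -0.002]
wrist_force: [-0.6, 7.3, 8.9]
opening: 0.162
gripper_force: 30.0
```

Call:
{"method": "servo_tool", "body": {"rows": [{"hand": 0,"travel": [0.37,-1.1,-0.2],"roll": 0},{"hand": 0,"travel": [0.37,-1.1,0],"roll": 0},{"hand": 0,"travel": [0.37,-1.1,0],"roll": 0},{"hand": 0,"travel": [0,0,0],"roll": 0}]}}

```text
time_s: 11.98
tool_pos: [0.4375, 0.0937, 0.0834]
eef_rot: [-1.95, -2.463, -0.002]
wrist_force: [-1.6, 6.6, 7.8]
opening: 0.161
gripper_force: 30.0
```

Call:
{"method": "servo_tool", "body": {"rows": [{"hand": 0,"travel": [0.45,-1.05,0],"roll": 0},{"hand": 0,"travel": [0.45,-1.05,0],"roll": 0},{"hand": 0,"travel": [0.45,-1.05,0],"roll": 0},{"hand": 0,"travel": [0,0,0],"roll": 0}]}}

```text
time_s: 12.32
tool_pos: [0.4386, 0.0905, 0.0833]
eef_rot: [-1.95, -2.463, -0.001]
wrist_force: [-1.6, 6.0, 8.1]
opening: 0.166
gripper_force: 30.0
```

Call:
{"method": "servo_tool", "body": {"rows": [{"hand": 0,"travel": [0.53,-1.02,0],"roll": 0},{"hand": 0,"travel": [0.53,-1.02,0],"roll": 0},{"hand": 0,"travel": [0.53,-1.02,0],"roll": 0},{"hand": 0,"travel": [0,0,0],"roll": 0}]}}

```text
time_s: 12.65
tool_pos: [0.4399, 0.0873, 0.0832]
eef_rot: [-1.949, -2.463, -0.0]
wrist_force: [-2.0, 5.7, 7.7]
opening: 0.164
gripper_force: 30.0
```

Call:
{"method": "servo_tool", "body": {"rows": [{"hand": 0,"travel": [0.6,-0.98,0],"roll": 0},{"hand": 0,"travel": [0.6,-0.98,0],"roll": 0},{"hand": 0,"travel": [0.6,-0.98,0],"roll": 0},{"hand": 0,"travel": [0,0,0],"roll": 0}]}}

```text
time_s: 12.98
tool_pos: [0.4414, 0.0843, 0.0831]
eef_rot: [-1.949, -2.462, 0.0]
wrist_force: [-3.4, 5.8, 8.0]
opening: 0.166
gripper_force: 30.0
```

Call:
{"method": "servo_tool", "body": {"rows": [{"hand": 0,"travel": [0.67,-0.93,0],"roll": 0},{"hand": 0,"travel": [0.67,-0.93,0],"roll": 0},{"hand": 0,"travel": [0.67,-0.93,0],"roll": 0},{"hand": 0,"travel": [0,0,0],"roll": 0}]}}

```text
time_s: 13.32
tool_pos: [0.443, 0.0814, 0.083]
eef_rot: [-1.949, -2.462, 0.001]
wrist_force: [-5.4, 4.1, 8.1]
opening: 0.167
gripper_force: 30.0
```

Call:
{"method": "servo_tool", "body": {"rows": [{"hand": 0,"travel": [0.74,-0.88,0],"roll": 0},{"hand": 0,"travel": [0.74,-0.88,0],"roll": 0},{"hand": 0,"travel": [0.74,-0.88,0],"roll": 0},{"hand": 0,"travel": [0,0,0],"roll": 0}]}}

```text
time_s: 13.65
tool_pos: [0.4446, 0.0785, 0.0827]
eef_rot: [-1.949, -2.461, 0.003]
wrist_force: [-6.9, 4.7, 8.0]
opening: 0.165
gripper_force: 30.0
```

Call:
{"method": "servo_tool", "body": {"rows": [{"hand": 0,"travel": [0.8,-0.82,0],"roll": 0},{"hand": 0,"travel": [0.8,-0.82,0],"roll": 0},{"hand": 0,"travel": [0.8,-0.82,0],"roll": 0},{"hand": 0,"travel": [0,0,0],"roll": 0}]}}

```text
time_s: 13.98
tool_pos: [0.4462, 0.0756, 0.0824]
eef_rot: [-1.948, -2.461, 0.005]
wrist_force: [-8.0, 1.8, 7.7]
opening: 0.164
gripper_force: 30.0
```

```bash
python3 - <<'E'
from h import *
np.set_printoptions(precision=4,suppress=True)
s=r.sense(); print(s["tool_pos"],s["eef_rot"],s["moment"])
o=[]
for n,(a,b) in(("top",(170,215)),("side",(140,250))):
    p=r.snapshot(n); print(n,"tip",proj(p,s["tool_pos"]-[0,0,.0345]),"tcp",proj(p,s["tool_pos"]))
    for t in(.8,.9,1.,1.1):
        print(t,[proj(p,np.r_[np.array([.4803,.108])+.1*np.array([np.cos(w+t),np.sin(w+t)]),.06]) for w in (np.radians(168.7+0)-np.radians(0),)])
    f=p["frame"][:,:,::-1]; o.append(cv2.resize(f[a:a+70,b:b+70],(400,400),interpolation=3))
cv2.imwrite("pics/e.png",np.hstack(o))
E
```

```text
[0.4462 0.0756 0.0824] [-1.9481 -2.4606  0.0053] [0.5052 2.6004 0.0398]
top tip [225.4542 275.5495] tcp [224.0187 274.2908]
0.8 [array([240.5563, 282.732 ])]
0.9 [array([238.5763, 285.3454])]
1.0 [array([236.3529, 287.7479])]
1.1 [array([233.9097, 289.9153])]
side tip [192.8742 281.8201] tcp [183.8104 281.1802]
0.8 [array([198.4557, 270.416 ])]
0.9 [array([199.2583, 273.3242])]
1.0 [array([199.8764, 276.3888])]
1.1 [array([200.302 , 279.5754])]
```

View pics/e.png

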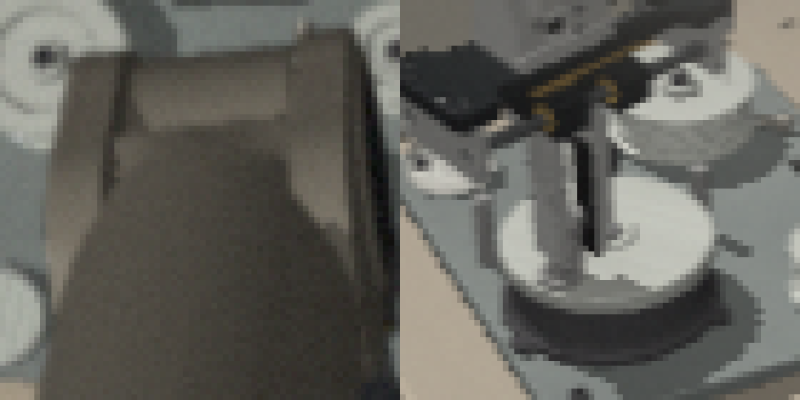

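The side view shows the gripper over the cap with the pin still in the bush and not yet dropped. I'll carry on sweeping, correcting slightly outward.

Call:
{"method": "servo_tool", "body": {"rows": [{"hand": 0,"travel": [0.55,-1.1,0],"roll": 0},{"hand": 0,"travel": [0.55,-1.1,0],"roll": 0},{"hand": 0,"travel": [0.55,-1.1,0],"roll": 0},{"hand": 0,"travel": [0,0,0],"roll": 0}]}}

```text
time_s: 14.42
tool_pos: [0.4479, 0.0723, 0.0824]
eef_rot: [-1.948, -2.461, 0.005]
wrist_force: [-7.9, 0.9, 4.9]
opening: 0.165
gripper_force: 29.8
```

Call:
{"method": "servo_tool", "body": {"rows": [{"hand": 0,"travel": [0.7,-1.0,-0.3],"roll": 0},{"hand": 0,"travel": [0.7,-1.0,-0.3],"roll": 0},{"hand": 0,"travel": [0.7,-1.0,0],"roll": 0},{"hand": 0,"travel": [0,0,0],"roll": 0}]}}

```text
time_s: 14.75
tool_pos: [0.4498, 0.0692, 0.0817]
eef_rot: [-1.948, -2.46, 0.006]
wrist_force: [-10.5, 1.3, 6.6]
opening: 0.165
gripper_force: 29.9
```

Call:
{"method": "servo_tool", "body": {"rows": [{"hand": 0,"travel": [0.9,-0.7,0],"roll": 0},{"hand": 0,"travel": [0.9,-0.7,0],"roll": 0},{"hand": 0,"travel": [0.9,-0.7,0],"roll": 0},{"hand": 0,"travel": [0,0,0],"roll": 0}]}}

```text
time_s: 15.08
tool_pos: [0.452, 0.0669, 0.0816]
eef_rot: [-1.948, -2.46, 0.007]
wrist_force: [-11.6, -0.0, 6.7]
opening: 0.164
gripper_force: 30.0
```

Call:
{"method": "servo_tool", "body": {"rows": [{"hand": 0,"travel": [0.9,-0.7,0],"roll": 0},{"hand": 0,"travel": [0.9,-0.7,0],"roll": 0},{"hand": 0,"travel": [0.9,-0.7,0],"roll": 0},{"hand": 0,"travel": [0,0,0],"roll": 0}]}}

```text
time_s: 15.42
tool_pos: [0.4545, 0.0645, 0.0815]
eef_rot: [-1.948, -2.46, 0.008]
wrist_force: [-11.3, -2.2, 5.4]
opening: 0.163
gripper_force: 30.2
```

Call:
{"method": "servo_tool", "body": {"rows": [{"hand": 0,"travel": [-0.9,0.7,-0.4],"roll": 0},{"hand": 0,"travel": [-0.9,0.7,0],"roll": 0},{"hand": 0,"travel": [-0.9,0.7,0],"roll": 0},{"hand": 0,"travel": [-0.9,0.7,0],"roll": 0},{"hand": 0,"travel": [-0.9,0.7,0],"roll": 0},{"hand": 0,"travel": [-0.9,0.7,0],"roll": 0}]}}

```text
time_s: 15.92
tool_pos: [0.4509, 0.0684, 0.0818]
eef_rot: [-1.951, -2.461, 0.004]
wrist_force: [-5.2, -4.8, 8.9]
opening: 0.161
gripper_force: 29.9
```

Call:
{"method": "servo_tool", "body": {"rows": [{"hand": 0,"travel": [-1,0.7,0],"roll": 0},{"hand": 0,"travel": [-1,0.7,0],"roll": 0},{"hand": 0,"travel": [-1,0.7,0],"roll": 0},{"hand": 0,"travel": [-0.9,0.8,0],"roll": 0},{"hand": 0,"travel": [-0.9,0.8,0],"roll": 0},{"hand": 0,"travel": [-0.9,0.8,0],"roll": 0}]}}

```text
time_s: 16.42
tool_pos: [0.4456, 0.0739, 0.0818]
eef_rot: [-1.95, -2.462, 0.002]
wrist_force: [-3.9, 1.8, 4.4]
opening: 0.162
gripper_force: 29.8
```

Call:
{"method": "servo_tool", "body": {"rows": [{"hand": 0,"travel": [0,0,-0.8],"roll": 0},{"hand": 0,"travel": [0,0,-0.4],"roll": 0},{"hand": 0,"travel": [0,0,0],"roll": 0}]}}

```text
time_s: 16.67
tool_pos: [0.4461, 0.0739, 0.0811]
eef_rot: [-1.95, -2.462, 0.001]
wrist_force: [-7.9, -0.8, 18.7]
opening: 0.164
gripper_force: 29.8
```

Call:
{"method": "servo_tool", "body": {"rows": [{"hand": 0,"travel": [0,0,0.5],"roll": 0},{"hand": 0,"travel": [-0.7,1.1,0],"roll": 0},{"hand": 0,"travel": [-0.7,1.1,0],"roll": 0},{"hand": 0,"travel": [-0.7,1.1,0],"roll": 0},{"hand": 0,"travel": [-0.7,1.1,0],"roll": 0},{"hand": 0,"travel": [0,0,0],"roll": 0}]}}

```text
time_s: 17.17
tool_pos: [0.4435, 0.0786, 0.0815]
eef_rot: [-1.95, -2.463, 0.001]
wrist_force: [-4.8, 0.2, 10.7]
opening: 0.161
gripper_force: 29.7
```

Call:
{"method": "servo_tool", "body": {"rows": [{"hand": 0,"travel": [-0.6,1.1,0],"roll": 0},{"hand": 0,"travel": [-0.6,1.1,0],"roll": 0},{"hand": 0,"travel": [-0.6,1.1,0],"roll": 0},{"hand": 0,"travel": [-0.5,1.2,0],"roll": 0},{"hand": 0,"travel": [0,0,0],"roll": 0}]}}

```text
time_s: 17.58
tool_pos: [0.4414, 0.0832, 0.0815]
eef_rot: [-1.95, -2.463, -0.0]
wrist_force: [-3.7, 0.6, 9.6]
opening: 0.16
gripper_force: 29.7
```

Call:
{"method": "servo_tool", "body": {"rows": [{"hand": 0,"travel": [-0.5,1.2,0],"roll": 0},{"hand": 0,"travel": [-0.5,1.2,0],"roll": 0},{"hand": 0,"travel": [-0.5,1.2,0],"roll": 0},{"hand": 0,"travel": [-0.4,1.2,0],"roll": 0},{"hand": 0,"travel": [0,0,0],"roll": 0}]}}

```text
time_s: 18.0
tool_pos: [0.4398, 0.0882, 0.0816]
eef_rot: [1.95, 2.463, 0.001]
wrist_force: [-1.3, 1.3, 8.0]
opening: 0.162
gripper_force: 29.7
```

Call:
{"method": "servo_tool", "body": {"rows": [{"hand": 0,"travel": [-0.5,1.2,0],"roll": 0},{"hand": 0,"travel": [-0.5,1.2,0],"roll": 0},{"hand": 0,"travel": [-0.5,1.2,0],"roll": 0},{"hand": 0,"travel": [-0.4,1.2,0],"roll": 0},{"hand": 0,"travel": [-0.4,1.2,0],"roll": 0},{"hand": 0,"travel": [-0.4,1.2,0],"roll": 0},{"hand": 0,"travel": [0,0,0],"roll": 0}]}}

```text
time_s: 18.58
tool_pos: [0.438, 0.0955, 0.0818]
eef_rot: [1.95, 2.462, 0.003]
wrist_force: [3.8, 3.0, 5.3]
opening: 0.163
gripper_force: 29.8
```

Call:
{"method": "servo_tool", "body": {"rows": [{"hand": 0,"travel": [-0.8,1.8,0.4],"roll": 0},{"hand": 0,"travel": [-0.6,1.8,0],"roll": 0},{"hand": 0,"travel": [-0.5,1.8,0],"roll": 0},{"hand": 0,"travel": [-0.4,1.8,0],"roll": 0},{"hand": 0,"travel": [-0.3,1.8,0],"roll": 0},{"hand": 0,"travel": [-0.2,1.8,0],"roll": 0},{"hand": 0,"travel": [-0.2,1.8,0],"roll": 0},{"hand": 0,"travel": [-0.1,1.8,0],"roll": 0},{"hand": 0,"travel": [0,1.8,0],"roll": 0},{"hand": 0,"travel": [0,1.8,0],"roll": 0},{"hand": 0,"travel": [0.2,1.8,0],"roll": 0},{"hand": 0,"travel": [0,0,0],"roll": 0}]}}

```text
time_s: 19.58
tool_pos: [0.4348, 0.1143, 0.082]
eef_rot: [1.95, 2.461, 0.0]
wrist_force: [4.0, -6.0, 6.4]
opening: 0.16
gripper_force: 30.0
```

Call:
{"method": "servo_tool", "body": {"rows": [{"hand": 0.4,"travel": [0,0,0],"roll": 0},{"hand": 0.4,"travel": [0,0,0],"roll": 0},{"hand": 0.4,"travel": [0,0,0],"roll": 0},{"hand": 0.4,"travel": [0,0,0],"roll": 0},{"hand": 0.4,"travel": [0,0,0.6],"roll": 0}]}}

```text
time_s: 20.0
tool_pos: [0.4336, 0.115, 0.0822]
eef_rot: [-1.95, -2.463, 0.001]
wrist_force: [-0.3, 0.1, -0.1]
opening: 0.396
gripper_force: 0.0
```

Call:
{"method": "servo_tool", "body": {"rows": [{"hand": 0.4,"travel": [0,0,0],"roll": -7},{"hand": 0.4,"travel": [0,0,0],"roll": -7},{"hand": 0.4,"travel": [0,0,0],"roll": -7},{"hand": 0.4,"travel": [0,0,0],"roll": -7},{"hand": 0.4,"travel": [0,0,0],"roll": -7},{"hand": 0.4,"travel": [0,0,0],"roll": -7},{"hand": 0.4,"travel": [0,0,0],"roll": -7},{"hand": 0.4,"travel": [0,0,0],"roll": -7},{"hand": 0.4,"travel": [0,0,0],"roll": -7},{"hand": 0.4,"travel": [0,0,0],"roll": -7},{"hand": 0.4,"travel": [0,0,0],"roll": 0},{"hand": 0.4,"travel": [0,0,0],"roll": 0}]}}

```text
time_s: 21.0
tool_pos: [0.4338, 0.1151, 0.0823]
eef_rot: [3.008, 0.905, -0.0]
wrist_force: [-0.1, -0.1, -0.4]
opening: 0.401
gripper_force: 0.0
```

```bash
python3 - <<'E'
from h import *
np.set_printoptions(precision=4,suppress=True)
s=r.sense(); print(s["time_s"],s["tool_pos"],s["eef_rot"],s["joint_pos"],s["wrist_force"])
o=[]
for n,(a,b) in(("top",(190,225)),("side",(140,240))):
    p=r.snapshot(n); print(n,"tcp",proj(p,s["tool_pos"]),"collar",proj(p,[.4345,.1163,.077]),"pin top",proj(p,[.4345,.1163,.111]),"bush",proj(p,[.4345,.1163,.067]))
    f=p["frame"][:,:,::-1]; o.append(cv2.resize(f[a:a+70,b:b+70],(400,400),interpolation=3))
cv2.imwrite("pics/f.png",np.hstack(o))
E
```

```text
21.0 [0.4338 0.1151 0.0823] [ 3.008   0.9052 -0.0004] [-1.0716  0.2955  0.7832  2.2444 -0.32    0.7107 -1.0506] [-0.0836 -0.0575 -0.3588]
top tcp [228.0985 261.2247] collar [228.0909 261.0845] pin top [226.7119 259.4327] bush [228.4831 261.5543]
side tcp [178.5247 272.2649] collar [179.6679 272.4201] pin top [170.6047 271.6714] bush [182.2895 272.6369]
```

View pics/f.png

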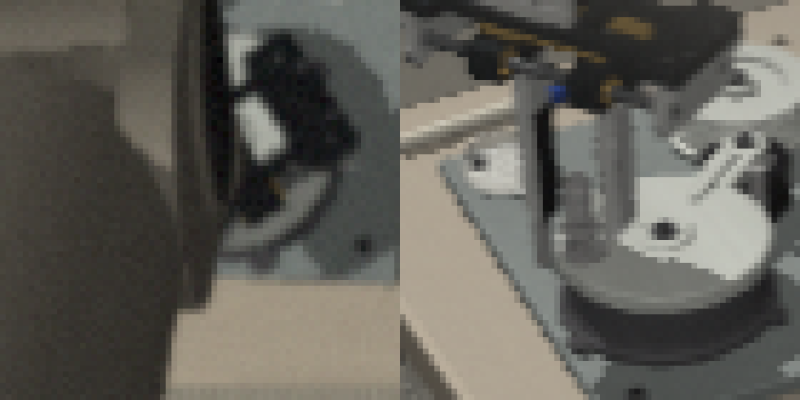

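The side view shows the wheel back at rest. The pin stands upright in the bush between the open fingers, with its top near (171, 271). I'll close on it.

Call:
{"method": "servo_tool", "body": {"rows": [{"hand": 0,"travel": [0.5,1,0.5],"roll": 0},{"hand": 0,"travel": [0,0,0],"roll": 0},{"hand": 0,"travel": [0,0,0],"roll": 0},{"hand": 0,"travel": [0,0,0],"roll": 0},{"hand": 0,"travel": [0,0,0],"roll": 0},{"hand": 0,"travel": [0,0,0],"roll": 0},{"hand": 0,"travel": [0,0,0],"roll": 0},{"hand": 0,"travel": [0,0,0],"roll": 0}]}}

```text
time_s: 21.77
tool_pos: [0.4346, 0.1159, 0.0829]
eef_rot: [-3.01, -0.899, -0.0]
wrist_force: [0.1, -0.9, 2.0]
opening: 0.164
gripper_force: 30.0
```

Call:
{"method": "servo_tool", "body": {"rows": [{"hand": 0,"travel": [-0.15,-1.7,0],"roll": 0},{"hand": 0,"travel": [-0.15,-1.7,0],"roll": 0},{"hand": 0,"travel": [-0.15,-1.7,0],"roll": 0},{"hand": 0,"travel": [-0.15,-1.7,0],"roll": 0},{"hand": 0,"travel": [0.1,-1.7,0],"roll": 0},{"hand": 0,"travel": [0.1,-1.7,0],"roll": 0},{"hand": 0,"travel": [0.1,-1.7,-0.4],"roll": 0},{"hand": 0,"travel": [0.1,-1.7,-0.4],"roll": 0},{"hand": 0,"travel": [0,0,0],"roll": 0}]}}

```text
time_s: 22.52
tool_pos: [0.4347, 0.1034, 0.0826]
eef_rot: [-3.008, -0.899, -0.002]
wrist_force: [-2.7, 7.2, 15.6]
opening: 0.164
gripper_force: 30.1
```

Call:
{"method": "servo_tool", "body": {"rows": [{"hand": 0,"travel": [0.2,-1.1,0.2],"roll": 0},{"hand": 0,"travel": [0.2,-1.1,0],"roll": 0},{"hand": 0,"travel": [0.2,-1.1,0],"roll": 0},{"hand": 0,"travel": [0.3,-1.1,0],"roll": 0},{"hand": 0,"travel": [0,0,0],"roll": 0}]}}

```text
time_s: 22.93
tool_pos: [0.4356, 0.0989, 0.0827]
eef_rot: [-3.009, -0.899, -0.002]
wrist_force: [-2.2, 7.0, 11.0]
opening: 0.162
gripper_force: 30.1
```

Call:
{"method": "servo_tool", "body": {"rows": [{"hand": 0,"travel": [0.3,-1.1,0],"roll": 0},{"hand": 0,"travel": [0.3,-1.1,0],"roll": 0},{"hand": 0,"travel": [0.37,-1.1,0],"roll": 0},{"hand": 0,"travel": [0.37,-1.1,0],"roll": 0},{"hand": 0,"travel": [0,0,0],"roll": 0}]}}

```text
time_s: 23.35
tool_pos: [0.4369, 0.0946, 0.0827]
eef_rot: [-3.008, -0.899, -0.001]
wrist_force: [-2.9, 6.6, 12.1]
opening: 0.165
gripper_force: 30.1
```

Call:
{"method": "servo_tool", "body": {"rows": [{"hand": 0,"travel": [0.4,-1.1,0],"roll": 0},{"hand": 0,"travel": [0.45,-1.05,0],"roll": 0},{"hand": 0,"travel": [0.45,-1.05,0],"roll": 0},{"hand": 0,"travel": [0.45,-1.05,0],"roll": 0},{"hand": 0,"travel": [0,0,0],"roll": 0}]}}

```text
time_s: 23.77
tool_pos: [0.4385, 0.0903, 0.0827]
eef_rot: [-3.008, -0.899, -0.001]
wrist_force: [-3.5, 7.1, 12.5]
opening: 0.162
gripper_force: 30.1
```

Call:
{"method": "servo_tool", "body": {"rows": [{"hand": 0,"travel": [0.53,-1.0,0],"roll": 0},{"hand": 0,"travel": [0.53,-1.0,0],"roll": 0},{"hand": 0,"travel": [0.53,-1.0,0],"roll": 0},{"hand": 0,"travel": [0.6,-1.0,0],"roll": 0},{"hand": 0,"travel": [0,0,0],"roll": 0}]}}

```text
time_s: 24.18
tool_pos: [0.4406, 0.0864, 0.0827]
eef_rot: [-3.008, -0.899, -0.001]
wrist_force: [-3.7, 8.4, 13.9]
opening: 0.163
gripper_force: 30.1
```

Call:
{"method": "servo_tool", "body": {"rows": [{"hand": 0,"travel": [0.6,-0.98,0],"roll": 0},{"hand": 0,"travel": [0.6,-0.98,0],"roll": 0},{"hand": 0,"travel": [0.65,-0.94,0],"roll": 0},{"hand": 0,"travel": [0.67,-0.93,0],"roll": 0},{"hand": 0,"travel": [0,0,0],"roll": 0}]}}

```text
time_s: 24.6
tool_pos: [0.4431, 0.0826, 0.0827]
eef_rot: [-3.008, -0.899, -0.001]
wrist_force: [-4.6, 8.5, 13.9]
opening: 0.165
gripper_force: 30.1
```

Call:
{"method": "servo_tool", "body": {"rows": [{"hand": 0,"travel": [0.7,-0.93,0],"roll": 0},{"hand": 0,"travel": [0.74,-0.86,0],"roll": 0},{"hand": 0,"travel": [0.76,-0.86,0],"roll": 0},{"hand": 0,"travel": [0.78,-0.84,0],"roll": 0},{"hand": 0,"travel": [0,0,0],"roll": 0}]}}

```text
time_s: 25.02
tool_pos: [0.446, 0.0791, 0.0827]
eef_rot: [-3.008, -0.899, -0.0]
wrist_force: [-4.9, 8.6, 13.8]
opening: 0.161
gripper_force: 30.1
```

Call:
{"method": "servo_tool", "body": {"rows": [{"hand": 0,"travel": [0.82,-0.82,0],"roll": 0},{"hand": 0,"travel": [0.84,-0.8,0],"roll": 0},{"hand": 0,"travel": [0.86,-0.78,0],"roll": 0},{"hand": 0,"travel": [0.88,-0.74,0],"roll": 0},{"hand": 0,"travel": [0,0,0],"roll": 0}]}}

```text
time_s: 25.43
tool_pos: [0.4492, 0.0758, 0.0825]
eef_rot: [-3.008, -0.899, 0.0]
wrist_force: [-2.9, 7.1, 8.1]
opening: 0.163
gripper_force: 30.1
```

Call:
{"method": "servo_tool", "body": {"rows": [{"hand": 0,"travel": [0.45,-0.36,0],"roll": 0},{"hand": 0,"travel": [0.45,-0.36,0],"roll": 0},{"hand": 0,"travel": [0,0,0],"roll": 0}]}}

```text
time_s: 25.68
tool_pos: [0.4499, 0.075, 0.0824]
eef_rot: [-3.009, -0.899, 0.001]
wrist_force: [-2.7, 7.2, 5.2]
opening: 0.159
gripper_force: 30.0
```

Call:
{"method": "servo_tool", "body": {"rows": [{"hand": 0,"travel": [0.45,-0.36,-0.4],"roll": 0},{"hand": 0,"travel": [0.45,-0.36,-0.4],"roll": 0},{"hand": 0,"travel": [0,0,0],"roll": 0}]}}

```text
time_s: 25.93
tool_pos: [0.4506, 0.0741, 0.0813]
eef_rot: [-3.009, -0.9, 0.001]
wrist_force: [-1.7, 6.5, 0.7]
opening: 0.163
gripper_force: 30.0
```

Contact force vanished while z fell, so the tip is dropping into the hole. I'll press on gently.

Call:
{"method": "servo_tool", "body": {"rows": [{"hand": 0,"travel": [0,0,-0.8],"roll": 0},{"hand": 0,"travel": [0,0,-0.8],"roll": 0},{"hand": 0,"travel": [0,0,-0.8],"roll": 0},{"hand": 0,"travel": [0,0,0],"roll": 0}]}}

```text
time_s: 26.27
tool_pos: [0.4505, 0.0741, 0.0788]
eef_rot: [-3.009, -0.9, 0.001]
wrist_force: [-1.7, 7.2, -2.2]
opening: 0.16
gripper_force: 30.0
```

Call:
{"method": "servo_tool", "body": {"rows": [{"hand": 0,"travel": [0,0,-1],"roll": 0},{"hand": 0,"travel": [0,0,-1],"roll": 0},{"hand": 0,"travel": [0,0,-1],"roll": 0},{"hand": 0,"travel": [0,0,-1],"roll": 0},{"hand": 0,"travel": [0,0,-1],"roll": 0},{"hand": 0,"travel": [0,0,0],"roll": 0}]}}

```text
time_s: 26.77
tool_pos: [0.4505, 0.0741, 0.0738]
eef_rot: [-3.009, -0.9, 0.001]
wrist_force: [-1.7, 6.9, -3.2]
opening: 0.162
gripper_force: 30.0
```

Call:
{"method": "servo_tool", "body": {"rows": [{"hand": 0,"travel": [0,0,-0.6],"roll": 0},{"hand": 0,"travel": [0,0,-0.6],"roll": 0},{"hand": 0,"travel": [0,0,-0.4],"roll": 0},{"hand": 0,"travel": [0,0,0],"roll": 0}]}}

```text
time_s: 27.1
tool_pos: [0.451, 0.074, 0.0728]
eef_rot: [-3.009, -0.899, 0.0]
wrist_force: [-4.5, 5.4, 14.4]
opening: 0.165
gripper_force: 30.0
```

Call:
{"method": "servo_tool", "body": {"rows": [{"hand": 0,"travel": [0,0,0.4],"roll": 0},{"hand": 0.5,"travel": [0,0,0],"roll": 0},{"hand": 0.5,"travel": [0,0,0],"roll": 0},{"hand": 0.5,"travel": [0,0,0],"roll": 0},{"hand": 0.5,"travel": [0,0,0],"roll": 0},{"hand": 0.5,"travel": [0,0,0],"roll": 0},{"hand": 0.5,"travel": [0,0,0],"roll": 0},{"hand": 0.5,"travel": [0,0,0],"roll": 0}]}}

```text
time_s: 27.77
tool_pos: [0.4511, 0.0733, 0.0728]
eef_rot: [3.01, 0.899, -0.0]
wrist_force: [-0.1, -0.6, -0.2]
opening: 0.499
gripper_force: 0.0
```

Call:
{"method": "servo_tool", "body": {"rows": [{"hand": 0.5,"travel": [0,0,10],"roll": 0},{"hand": 0.5,"travel": [0,0,20],"roll": 0},{"hand": 0.5,"travel": [0,0,30],"roll": 0},{"hand": 0.5,"travel": [0,0,30],"roll": 0},{"hand": 0.5,"travel": [0,-30,0],"roll": 0},{"hand": 0.5,"travel": [0,-40,0],"roll": 0},{"hand": 0.5,"travel": [0,-40,0],"roll": 0},{"hand": 0.5,"travel": [0,-40,0],"roll": 0},{"hand": 0.5,"travel": [0,-40,0],"roll": 0},{"hand": 0.5,"travel": [0,-40,0],"roll": 0},{"hand": 0.5,"travel": [0,0,0],"roll": 0},{"hand": 0.5,"travel": [0,0,0],"roll": 0}]}}

```text
time_s: 28.77
tool_pos: [0.4505, -0.1595, 0.1635]
eef_rot: [3.012, 0.89, -0.0]
wrist_force: [0.3, 0.9, 1.3]
opening: 0.5
gripper_force: 0.0
```

```bash
python3 - <<'E'
from h import *
s=r.sense(); print(s["time_s"],s["tool_pos"],s["wrist_force"])
o=[]
for n,(a,b) in(("top",(170,225)),("side",(140,240))):
    p=r.snapshot(n); print(n,"bush",proj(p,[.451,.074,.067]),"pin top",proj(p,[.451,.074,.101]))
    f=p["frame"][:,:,::-1]; o.append(cv2.resize(f[a:a+70,b:b+70],(400,400),interpolation=3))
cv2.imwrite("pics/g.png",np.hstack(o))
E
```

```text
28.7667 [ 0.45046368 -0.15949305  0.16348401] [0.30727475 0.92174146 1.33978054]
top bush [223.12488813 275.42443738] pin top [221.63019391 274.16382171]
side bush [187.72803623 283.1048009 ] pin top [178.66688702 282.48732412]
```

View pics/g.png

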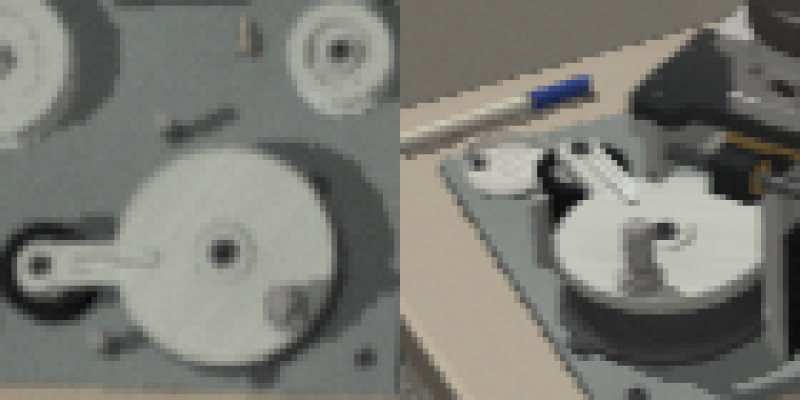

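The wheel is held swung back by about 1 rad. The pin stands upright in the bush with its collar down, with its top near crop (290,305) in the top view. The gripper is clear of everything.

```bash
python3 -c "
from rig import r
print(r.hand_in())"
```

```text
the job is handed in; nothing more can be done
None
```

The job is handed in (no verdict was shown): the locking pin is seated in the lock hole with its collar on the bush, holding the tension wheel swung back about 1 rad, and the gripper is clear.

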